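Find the tired spring foot of a unit carrier and flag it

TASK

A flow unit is to stand on the three spring feet of the aluminium carrier plate, but one spring has gone soft. Working from left to right, press each foot's round pad gently down with the fingertips and let it come up again, then push the hinged tag in front of the softest one fully down flat, so that the foot gets changed. Leave the other two tags up, and do not pick up or push aside the loose parts and tools.

Things in the scene. Friction and masses are not known exactly. Their poses are not given: they have to be found in the camera images.
- plate: aluminium carrier plate, fixed, 290 (plate x, from -160 to +130 of its origin) x 320 (plate y) x 8 mm, with a 20 mm high folded edge at the rear (+x). Three spring feet are bolted on it. Origin on its underside, on the bench top; its z is up and its x points away from the robot, turned by at most 0.3 rad about z
- place_left (a point): point on the top face of the plate (8 mm above the bench) under the pad of the front left foot: the leftmost foot (greatest plate y)
- place_middle (a point): the same under the pad of the middle foot, which stands farther back, half-way between left and right
- place_right (a point): the same under the pad of the front right foot
- pad_k_top (a point): centre of the top of the pad of spring foot k, which stands at one of the three places: a round black rubber pad, 37 mm across, on a 40 mm steel cap over a coil spring; the top is 68 mm above the bench when free (the soft one rests 0.3 mm lower, as tired springs do: too little to tell by eye or from a noisy reading). The point goes down with the pad. The three feet look alike; one of them (not known which; it shows only when pressed) is clearly the softest
- pad_k (a joint): how far pad k is pressed down, m: 0 free, at most 0.016 (bottomed). It springs back. The softest spring takes about 0.35 N a mm, the others about 0.75 to 0.95 N a mm, all with about 0.8 N of preload
- tag_k_face (a point): point on the middle of the tag of foot k: a hinged flat aluminium plate, 32 mm wide, 45 mm long, 2.4 mm thick, in front of (plate -x) the same foot's pad. Its hinge lies along plate y, 38 mm in front of the pad's axis and 18 mm above the bench; when up, the tag leans away from the pad, towards plate -x, 30 degrees above level, its free edge 42 mm above the bench. The point lies on the tag 30 mm from the hinge line (26 mm in plate x when up) and goes down with it
- tag_k (a joint): angle of tag k, rad: 0 fully up (30 degrees above level), grows as it is pushed down, 0.524 fully down (level). Starts between 0 and 0.06. A stiff hinge: it takes some 1 to 4 N, pressed straight down about 28 mm in front of the hinge line (66 mm in front of the pad axis), until it rests level, its upper face 19 mm above the bench, and stays where it is left
- pad_m_top (a point): centre of the top of the pad of spring foot m, which stands at one of the three places: a round black rubber pad, 37 mm across, on a 40 mm steel cap over a coil spring; the top is 68 mm above the bench when free (the soft one rests 0.3 mm lower, as tired springs do: too little to tell by eye or from a noisy reading). The point goes down with the pad. The three feet look alike; one of them (not known which; it shows only when pressed) is clearly the softest
- pad_m (a joint): how far pad m is pressed down, m: 0 free, at most 0.016 (bottomed). It springs back. The softest spring takes about 0.35 N a mm, the others about 0.75 to 0.95 N a mm, all with about 0.8 N of preload
- tag_m_face (a point): point on the middle of the tag of foot m: a hinged flat aluminium plate, 32 mm wide, 45 mm long, 2.4 mm thick, in front of (plate -x) the same foot's pad. Its hinge lies along plate y, 38 mm in front of the pad's axis and 18 mm above the bench; when up, the tag leans away from the pad, towards plate -x, 30 degrees above level, its free edge 42 mm above the bench. The point lies on the tag 30 mm from the hinge line (26 mm in plate x when up) and goes down with it
- tag_m (a joint): angle of tag m, rad: 0 fully up (30 degrees above level), grows as it is pushed down, 0.524 fully down (level). Starts between 0 and 0.06. A stiff hinge: it takes some 1 to 4 N, pressed straight down about 28 mm in front of the hinge line (66 mm in front of the pad axis), until it rests level, its upper face 19 mm above the bench, and stays where it is left
- pad_t_top (a point): centre of the top of the pad of spring foot t, which stands at one of the three places: a round black rubber pad, 37 mm across, on a 40 mm steel cap over a coil spring; the top is 68 mm above the bench when free (the soft one rests 0.3 mm lower, as tired springs do: too little to tell by eye or from a noisy reading). The point goes down with the pad. The three feet look alike; one of them (not known which; it shows only when pressed) is clearly the softest
- pad_t (a joint): how far pad t is pressed down, m: 0 free, at most 0.016 (bottomed). It springs back. The softest spring takes about 0.35 N a mm, the others about 0.75 to 0.95 N a mm, all with about 0.8 N of preload
- tag_t_face (a point): point on the middle of the tag of foot t: a hinged flat aluminium plate, 32 mm wide, 45 mm long, 2.4 mm thick, in front of (plate -x) the same foot's pad. Its hinge lies along plate y, 38 mm in front of the pad's axis and 18 mm above the bench; when up, the tag leans away from the pad, towards plate -x, 30 degrees above level, its free edge 42 mm above the bench. The point lies on the tag 30 mm from the hinge line (26 mm in plate x when up) and goes down with it
- tag_t (a joint): angle of tag t, rad: 0 fully up (30 degrees above level), grows as it is pushed down, 0.524 fully down (level). Starts between 0 and 0.06. A stiff hinge: it takes some 1 to 4 N, pressed straight down about 28 mm in front of the hinge line (66 mm in front of the pad axis), until it rests level, its upper face 19 mm above the bench, and stays where it is left
- fitting_near_mid (a point): copper port fitting with a pale hex nut and a plated flange, 26 mm across, 28 mm high, standing loose on the rear left of the plate; the point is at its centre, half-way up. Only in the way: leave it where it is
- fitting_far_mid (a point): an equal copper port fitting, standing loose on the rear right of the plate; the point is at its centre, half-way up. Only in the way: leave it where it is
- key_mid (a point): black bent hex key, 28 x 100 x 4 mm, lying loose on the plate between the two front feet; the point is at its centre, half-way up. Only in the way: leave it where it is
- grease_mid (a point): dark plastic bottle with a red cap, 44 mm across, 93 mm high, loose on the bench to the left; the point is at its centre, half-way up. Only in the way: leave it where it is

How it is judged:
By the outcome, as a careful person would: the job done as asked, in the order asked, and still so for the second after the job is handed in, with the robot touching nothing.
It also fails if it takes over 51 s, if anything falls off the work surface, if the arm or the gripper's body presses on something with over 40 N, if the wrist force passes 120 N, or if a joint passes its speed limit or range.

ROBOT

A 6-joint arm with a two-finger parallel gripper is mounted at the origin on a cart in front of the work surface, level with it; the furniture and walls round the work are solid. World frame = base frame: x ahead of the robot, y to its left, z up, the work surface at z = 0. Lengths are in m, angles in rad, forces in N, time in s.
With the tool pointing down it reaches from about 0.35 to 0.975 m from the base axis. Payload 7.1 kg.
Tool frame: the origin (TCP) lies at the very end of the fingers, on their centre line; the grasp point (between the pads) lies 19 mm behind it; z points along the fingers, y is the direction in which the jaws open and shut (so a half turn about z gives the same grasp; the last joint's range is limited). The gripper opens to 88 mm and grips with 3 to 60 N. Pads are 20 mm wide; open, the fingers measure 115 mm over their backs; the gripper's body (75 mm by 178 mm) begins 61 mm behind the grasp point.
Start: joints at [-1.297, 0.423, 1.63, -0, 1.089, -0.019], TCP at [0.18, -0.598, 0.189] pointing down, gripper open.
Joint ranges: [-3, 3], [-0.9, 2.11], [0.09, 2.58], [-1.31, 4.45], [0.11, 2.69], [-2.54, 2.54]. Speed limits (rad/s): [2.39, 2.39, 3.01, 3.14, 3.14, 3.14].

INTERFACE

Orientations are given as a unit quaternion [w, x, y, z].
In Python, from workcell import robot, cams gives the robot as it stands. The module is installed in compiled form; this text tells all that it offers.
- The arm moves only by the tool carry_out, never from a script. Its argument "deltas" is a list of rows, each an object of numbers: "ax", "ay", "az": the turn, a rotation vector about the tool's x, y, z in degrees; "dx", "dy", "dz": the shift along the tool's x, y, z in mm; "hand": the finger opening in mm, from 0 to 87.8. In form: [{"ax": .., "ay": .., "az": .., "dx": .., "dy": .., "dz": .., "hand": ..}, ...]. A call has 1 to 10 rows; each row shifts and turns the commanded pose from where the row before left it, along the tool's axes as they then stand; what a row does not reach is not made up. A row lasts 1/8 s, in which the tool goes at most 62.5 mm and 10.7 degrees, less where a joint would pass 70% of its speed; a pose out of reach is approached as far as the arm can. A call with a gripper value outside its range is refused whole. The fingers move at their own pace and stop on an object; "squeeze" is the grip in N (left out, the last holds). Time passes only in rows, so rows that do not move let the fingers close. It gives the time, the measured TCP pose, the force and the opening at its end, in the units of the state.
- robot.get_state(): the state, without advancing time (a new reading comes with each control period).
- cams.snapshot(name): name is "side" or "top"; returns (picture, depth): 384x512x3 uint8, blue, green, red; 384x512 float32, m along the optical axis (not along the pixel's ray), 0 where there is no reading.
- cams.camera_model(name): a dict with "fx", "fy", "cx", "cy" (pixels), "camera_from_world" (4x4, takes a point from world to camera coordinates). Camera axes: x right, y up, looking along -z (the intrinsics and any distortion apply to the point x, -y, -z); pixel columns grow to the right and rows downward; lengths in m; the calibration is good to about 2 mm. A picture is of the moment at which its call begins. camera_model takes no time and is no camera call.
- robot.finish_job(): hands the job in, once; it reports no verdict.
The state is a dict: "clock": time; "joint_positions": joint angles; "joint_vel": joint speeds; "tau": joint torques, N m; "tcp_pos": TCP position; "orientation": TCP orientation; "contact_force": force on the tool from outside, world axes, zero at the start; "moment": the same for the moment, N m; "opening": finger opening in m.
Only numpy, scipy, OpenCV 4.12 (cv2) and the standard library are available. Lean on these libraries where they do the work, as an engineer would, in place of code of your own. Each camera call takes 0.05 s, during which the arm holds its last target. There are 200 camera calls.

## Working session

There is one attempt and no reset: what is moved stays moved. The work goes in short steps, Python scripts to look and compute and a tool call to move; the robot and the scene stay as the last step left them, time stands still between calls to the robot, and variables do not carry over. Pictures are saved under pics/ and viewed, about 8 in all and at most 12, crops included, and the job is handed in when it is done.

Besides the shell and the picture viewer there is one more tool, called after "Call:" as a command line: name --argument value ..., lists and objects as JSON in quotes. carry_out: Moves the arm, as the interface text tells. Its arguments: {"type":"object","properties":{"deltas":{"type":"array","items":{"type":"object","properties":{"ax":{"type":"number"},"ay":{"type":"number"},"az":{"type":"number"},"dx":{"type":"number"},"dy":{"type":"number"},"dz":{"type":"number"},"hand":{"type":"number"}}}},"squeeze":{"type":"number"}},"required":["deltas"]}

```bash
mkdir -p pics
python3 - <<'E'
from workcell import robot, cams
import cv2,numpy as np
for n in ("top","side"):
    p,d=cams.snapshot(n); cv2.imwrite(f"pics/{n}0.png",p); np.savez(f"{n}0.npz",p=p,d=d)
    m=cams.camera_model(n); print(n,m)
s=robot.get_state(); print({k:s[k] for k in("clock","tcp_pos","orientation","contact_force","opening")})
E
```

```text
top {'fx': 363.36683871733663, 'fy': 363.36683871733663, 'cx': 254.11357259644822, 'cy': 194.0471044239043, 'camera_from_world': array([[ 0.01396866, -0.99976786,  0.01640427,  0.13883641],
       [ 0.98117339,  0.01686563,  0.19239109, -0.60020866],
       [-0.1926231 ,  0.01340799,  0.98118121, -0.81792107],
       [ 0.        ,  0.        ,  0.        ,  1.        ]])}
side {'fx': 496.93750344127386, 'fy': 496.93750344127386, 'cx': 257.33449192777425, 'cy': 195.44205520507455, 'camera_from_world': array([[-0.82911256, -0.55879688, -0.01784382,  0.57874275],
       [ 0.21543752, -0.34878045,  0.91210683, -0.15362345],
       [-0.51590603,  0.75239501,  0.40956406, -1.06055165],
       [ 0.        ,  0.        ,  0.        ,  1.        ]])}
{'clock': 0.1, 'tcp_pos': array([ 0.18026801, -0.59786486,  0.18839863]), 'orientation': array([-6.89631921e-04,  9.89300338e-01,  1.45891583e-01, -1.03892564e-04]), 'contact_force': array([-1.46666807,  1.10622855,  0.10266207]), 'opening': 0.08775478730960505}
```

View pics/top0.png

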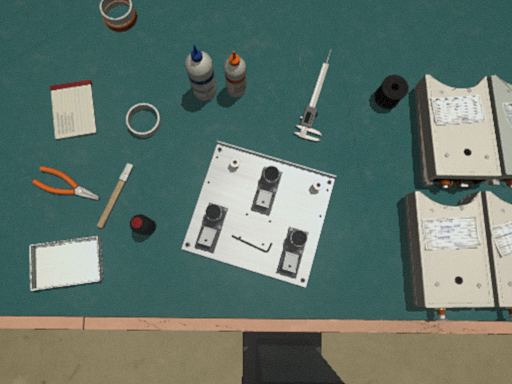

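View pics/side0.png

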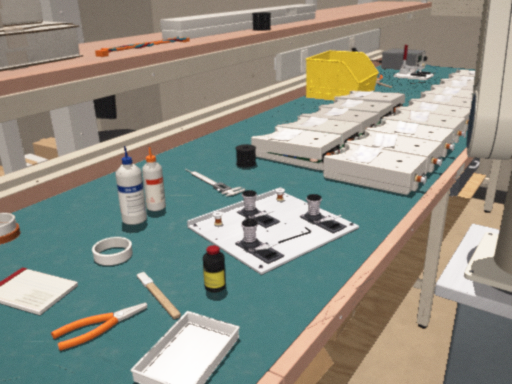

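The top view shows the pads near (214,212), (271,174) and (298,237), each with its tag just in front (below in the image). The fittings are at (234,164) and (317,187), and the key is at (252,241). The bottle is well to the left at (142,225).

```bash
cat > h.py <<'E'
import numpy as np, cv2
from workcell import robot, cams
def ray(n,u,v,z):
    m=cams.camera_model(n);T=m["camera_from_world"];R=T[:3,:3];c=-R.T@T[:3,3]
    d=R.T@np.array([(u-m["cx"])/m["fx"],-(v-m["cy"])/m["fy"],-1]); return c+d*(z-c[2])/d[2]
def proj(n,p):
    m=cams.camera_model(n);T=m["camera_from_world"];q=T[:3,:3]@np.asarray(p)+T[:3,3]
    return m["cx"]+m["fx"]*q[0]/-q[2], m["cy"]-m["fy"]*q[1]/-q[2]
def cloud(n,d):
    m=cams.camera_model(n);T=m["camera_from_world"]
    v,u=np.mgrid[:384,:512]
    P=np.stack([(u-m["cx"])/m["fx"]*d,-(v-m["cy"])/m["fy"]*d,-d],-1)
    return (P-T[:3,3])@T[:3,:3]
E
python3 - <<'E'
from h import *
z=np.load("top0.npz");p,d=z["p"],z["d"];W=cloud("top",d)
g=p.max(2)
C=[]
for n,(u,v) in dict(left=(214,212),mid=(271,174),right=(298,237)).items():
    s=np.zeros((384,512),bool); s[v-16:v+17,u-16:u+17]=1
    m=s&(W[...,2]>.060)&(W[...,2]<.078)
    vv,uu=np.nonzero(m); zz=np.median(W[m][:,2]); c=ray("top",uu.mean(),vv.mean(),.068); C.append(c)
    dk=(g<45)&m; v2,u2=np.nonzero(dk)
    print(n,m.sum(),uu.mean().round(1),vv.mean().round(1),"z",zz.round(4),c.round(4),"cloudmed",np.median(W[m],0).round(4),"dark",dk.sum(),ray("top",u2.mean(),v2.mean(),.068).round(4),"side px",np.round(proj("side",c),1))
C=np.array(C)
a=C[2]-C[0]; yaw=np.arctan2(-a[0]*-1,-a[1]) ; print("plate yaw from L-R",np.arctan2(a[0],-a[1]), np.linalg.norm(a))
# plate outline
s=(p.min(2)>120).astype(np.uint8); s[:130]=0;s[300:]=0;s[:,:175]=0;s[:,345:]=0
s=cv2.morphologyEx(s,cv2.MORPH_CLOSE,np.ones((25,25)))
k=max(cv2.findContours(s,0,2)[0],key=cv2.contourArea);b=cv2.boxPoints(cv2.minAreaRect(k))
print(np.array([ray("top",*q,.008) for q in b]).round(3))
big=cv2.resize(p[135:295,175:345],None,fx=4,fy=4,interpolation=2)
cv2.imwrite("pics/c0.png",big[:600])
E
```

```text
left 221 213.3 212.0 z 0.0685 [0.5511 0.2435 0.068 ] cloudmed [0.5512 0.2437 0.0685] dark 4 [0.5558 0.2527 0.068 ] side px [250.6 220.8]
mid 205 271.4 173.7 z 0.0678 [0.6464 0.1074 0.068 ] cloudmed [0.6459 0.1082 0.0678] dark 40 [0.6516 0.1059 0.068 ] side px [250.2 191.5]
right 227 298.8 238.0 z 0.0684 [0.4934 0.0429 0.068 ] cloudmed [0.4934 0.0427 0.0684] dark 1 [0.5051 0.0353 0.068 ] side px [314.5 195.5]
plate yaw from L-R -0.2799698376634352 0.20873996556082658
[[ 0.466  0.327  0.008]
 [ 0.857  0.227  0.008]
 [ 0.755 -0.105  0.008]
 [ 0.379  0.019  0.008]]
```

View pics/c0.png

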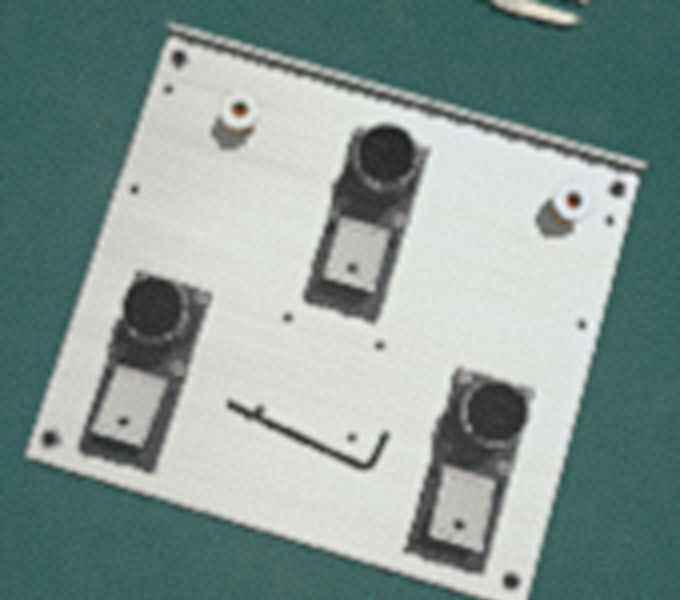

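Call:
carry_out --deltas '[{"az":8.2,"hand":0},{"az":8.2,"hand":0},{"az":8.2,"hand":0},{"az":8.2,"hand":0},{"dx":7,"dy":-50,"hand":0},{"dx":7,"dy":-50,"hand":0},{"dx":7,"dy":-50,"hand":0},{"dx":7,"dy":-50,"hand":0},{"dx":7,"dy":-50,"hand":0},{"dx":7,"dy":-50,"hand":0}]' --squeeze 10

```text
schema error: expected keys ax, ay, az, dx, dy, dz, hand
```

Call:
carry_out --deltas '[{"dx":7,"dy":-50},{"dx":7,"dy":-50},{"dx":7,"dy":-50},{"dx":7,"dy":-50},{"dx":7,"dy":-50},{"dx":7,"dy":-50},{"dx":7,"dy":-50},{"dx":7,"dy":-50},{"dx":7,"dy":-50},{"dx":7,"dy":-50}]'

```text
schema error: expected keys ax, ay, az, dx, dy, dz, hand
```

```bash
cat > g.py <<'E'
import sys; from h import *
t=np.array([float(a) for a in sys.argv[1:4]]); s=robot.get_state()
from scipy.spatial.transform import Rotation as R
w,x,y,z=s["orientation"]; r=R.from_quat([x,y,z,w]); M=r.as_matrix()
print("tool-x yaw",np.arctan2(M[1,0],M[0,0]).round(4),"z",M[:,2].round(4),"j6",s["joint_positions"][5].round(2),"t",s["clock"])
print("tcp",s["tcp_pos"].round(4),"delta mm tool",(r.inv().apply(t-s["tcp_pos"])*1000).round(1),"F",s["contact_force"].round(2))
E
python3 g.py .551 .2435 .068
```

```text
tool-x yaw 0.2928 z [-4.0e-04  1.3e-03 -1.0e+00] j6 -0.02 t 0.1
tcp [ 0.1803 -0.5979  0.1884] delta mm tool [ 597.8 -698.4  121.4] F [-1.47  1.11  0.1 ]
```

All seven keys are required.

Call:
carry_out --deltas '[{"ax":0,"ay":0,"az":8.2,"dx":0,"dy":0,"dz":0,"hand":0},{"ax":0,"ay":0,"az":8.2,"dx":0,"dy":0,"dz":0,"hand":0},{"ax":0,"ay":0,"az":8.2,"dx":0,"dy":0,"dz":0,"hand":0},{"ax":0,"ay":0,"az":8.2,"dx":0,"dy":0,"dz":0,"hand":0},{"ax":0,"ay":0,"az":0,"dx":7,"dy":-50,"dz":0,"hand":0},{"ax":0,"ay":0,"az":0,"dx":7,"dy":-50,"dz":0,"hand":0},{"ax":0,"ay":0,"az":0,"dx":7,"dy":-50,"dz":0,"hand":0},{"ax":0,"ay":0,"az":0,"dx":7,"dy":-50,"dz":0,"hand":0},{"ax":0,"ay":0,"az":0,"dx":7,"dy":-50,"dz":0,"hand":0},{"ax":0,"ay":0,"az":0,"dx":7,"dy":-50,"dz":0,"hand":0}]' --squeeze 10

```text
clock: 1.35
tcp_pos: [0.3039, -0.32, 0.1889]
orientation: [-0.0, 0.99, -0.14, -0.0]
contact_force: [0.6, -0.6, 0.4]
opening: 0.0002
```

Call:
carry_out --deltas '[{"ax":0,"ay":0,"az":0,"dx":7,"dy":-50,"dz":0,"hand":0},{"ax":0,"ay":0,"az":0,"dx":7,"dy":-50,"dz":0,"hand":0},{"ax":0,"ay":0,"az":0,"dx":7,"dy":-50,"dz":0,"hand":0},{"ax":0,"ay":0,"az":0,"dx":7,"dy":-50,"dz":0,"hand":0},{"ax":0,"ay":0,"az":0,"dx":7,"dy":-50,"dz":0,"hand":0},{"ax":0,"ay":0,"az":0,"dx":7,"dy":-50,"dz":0,"hand":0},{"ax":0,"ay":0,"az":0,"dx":7,"dy":-50,"dz":0,"hand":0},{"ax":0,"ay":0,"az":0,"dx":7,"dy":-50,"dz":0,"hand":0},{"ax":0,"ay":0,"az":0,"dx":7,"dy":-50,"dz":0,"hand":0},{"ax":0,"ay":0,"az":0,"dx":7,"dy":-50,"dz":0,"hand":0}]'

```text
clock: 2.6
tcp_pos: [0.5092, 0.1413, 0.1889]
orientation: [0.0, 0.99, -0.139, -0.0]
contact_force: [0.8, -0.5, 0.2]
opening: 0.0005
```

```bash
python3 g.py .551 .2435 .068
```

```text
tool-x yaw -0.2793 z [-3.e-04 -2.e-04 -1.e+00] j6 2.1 t 2.6
tcp [0.5092 0.1413 0.1889] delta mm tool [  12.  -109.8  120.8] F [ 0.75 -0.45  0.24]
```

Call:
carry_out --deltas '[{"ax":0,"ay":0,"az":0,"dx":4,"dy":-37,"dz":15,"hand":0},{"ax":0,"ay":0,"az":0,"dx":4,"dy":-37,"dz":15,"hand":0},{"ax":0,"ay":0,"az":0,"dx":4,"dy":-36,"dz":15,"hand":0},{"ax":0,"ay":0,"az":0,"dx":0,"dy":0,"dz":30,"hand":0},{"ax":0,"ay":0,"az":0,"dx":0,"dy":0,"dz":25,"hand":0},{"ax":0,"ay":0,"az":0,"dx":0,"dy":0,"dz":10,"hand":0},{"ax":0,"ay":0,"az":0,"dx":0,"dy":0,"dz":0,"hand":0},{"ax":0,"ay":0,"az":0,"dx":0,"dy":0,"dz":0,"hand":0}]'

```text
clock: 3.6
tcp_pos: [0.5515, 0.2422, 0.0801]
orientation: [-0.0, 0.99, -0.14, 0.001]
contact_force: [0.1, 0.4, -0.3]
opening: 0.0007
```

```bash
python3 g.py .551 .2435 .068
python3 - <<'E'
from h import *
a,_=cams.snapshot("top"); b,_=cams.snapshot("side")
f=lambda p,u,v:cv2.resize(p[v-45:v+30,u-50:u+50],None,fx=4,fy=4,interpolation=2)
cv2.imwrite("pics/l1.png",np.hstack([f(a,213,215),f(b,250,215)]))
E
```

```text
tool-x yaw -0.2799 z [ 1.4e-03  6.0e-04 -1.0e+00] j6 2.24 t 3.6
tcp [0.5515 0.2422 0.0801] delta mm tool [-0.9 -1.1 12.1] F [ 0.11  0.35 -0.33]
```

View pics/l1.png

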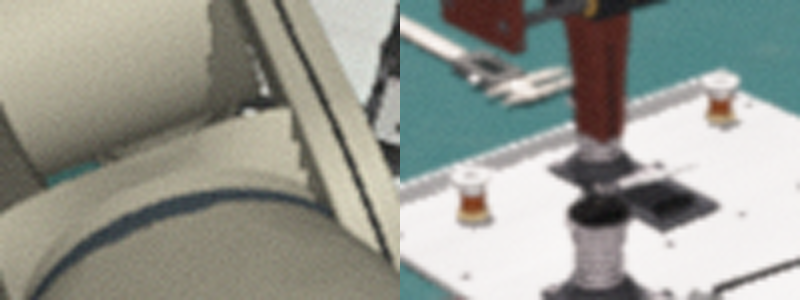

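The side crop shows the closed finger directly over the left pad: finger at about x=600, pad top at (600,212). The visible red part ends higher than I expected, so I'll check the tip with the depth data.

Run:
```python
from h import *
p,d=cams.snapshot("side");W=cloud("side",d)
print("tcp expected px",proj("side",[.5515,.2422,.0801]))
for v in range(186,236,2): print(v,d[v,250].round(3),W[v,250].round(3),p[v,250])
```

```text
tcp expected px (np.float64(250.6138655530115), np.float64(215.76943195930156))
186 1.084 [0.543 0.254 0.16 ] [36 42 81]
188 1.085 [0.543 0.254 0.155] [37 41 83]
190 1.091 [0.544 0.252 0.149] [35 42 83]
192 1.094 [0.545 0.251 0.144] [36 41 83]
194 1.09 [0.542 0.256 0.142] [31 38 79]
196 1.096 [0.544 0.253 0.135] [34 39 78]
198 1.097 [0.544 0.254 0.131] [33 41 81]
200 1.099 [0.544 0.254 0.126] [36 41 80]
202 1.098 [0.543 0.256 0.122] [33 38 82]
204 1.103 [0.544 0.254 0.116] [41 45 85]
206 1.296 [0.644 0.113 0.029] [121 120 134]
208 1.3 [0.645 0.112 0.023] [138 136 147]
210 1.301 [0.644 0.113 0.018] [93 89 96]
212 1.289 [0.637 0.124 0.018] [66 61 62]
214 1.29 [0.637 0.124 0.013] [61 59 59]
216 1.278 [0.629 0.135 0.013] [100  99 106]
218 1.274 [0.626 0.14  0.011] [82 80 86]
220 1.143 [0.557 0.237 0.065] [46 47 52]
222 1.131 [0.55  0.247 0.067] [26 25 29]
224 1.121 [0.544 0.256 0.067] [23 23 23]
226 1.114 [0.539 0.263 0.066] [59 59 62]
228 1.12 [0.542 0.26  0.059] [148 144 156]
230 1.123 [0.542 0.259 0.054] [152 149 159]
232 1.127 [0.543 0.258 0.048] [151 148 159]
234 1.134 [0.546 0.255 0.04 ] [160 156 167]
```

Call:
carry_out --deltas '[{"ax":0,"ay":0,"az":0,"dx":-0.9,"dy":-1.1,"dz":5,"hand":0},{"ax":0,"ay":0,"az":0,"dx":0,"dy":0,"dz":5,"hand":0},{"ax":0,"ay":0,"az":0,"dx":0,"dy":0,"dz":0,"hand":0},{"ax":0,"ay":0,"az":0,"dx":0,"dy":0,"dz":0,"hand":0}]'

```text
clock: 4.25
tcp_pos: [0.5502, 0.2433, 0.0689]
orientation: [0.0, 0.99, -0.139, -0.0]
contact_force: [1.0, -0.1, 0.6]
opening: 0.0005
```

Call:
carry_out --deltas '[{"ax":0,"ay":0,"az":0,"dx":0,"dy":0,"dz":3,"hand":0},{"ax":0,"ay":0,"az":0,"dx":0,"dy":0,"dz":3,"hand":0},{"ax":0,"ay":0,"az":0,"dx":0,"dy":0,"dz":0,"hand":0}]'

```text
clock: 4.62
tcp_pos: [0.55, 0.2433, 0.0627]
orientation: [0.0, 0.99, -0.139, -0.0]
contact_force: [-0.7, -0.6, 0.6]
opening: 0.0006
```

Run:
```python
from h import *
s=robot.get_state();print(s["tcp_pos"],s["contact_force"],s["opening"],s["joint_positions"].round(3) if hasattr(s["joint_positions"],"round") else s["joint_positions"])
p,d=cams.snapshot("side");W=cloud("side",d)
for v in range(204,230,2): print(v,d[v,250].round(3),W[v,250].round(3))
cv2.imwrite("pics/l2.png",cv2.resize(p[130:250,180:320],None,fx=4,fy=4,interpolation=2))
```

```text
[0.54998385 0.24325169 0.06272918] [-0.69866109 -0.57203067  0.62103918] 0.0006449876335804816 [ 0.397  0.555  1.759 -0.     0.829  2.247]
204 1.098 [0.542 0.257 0.118]
206 1.102 [0.543 0.256 0.112]
208 1.104 [0.543 0.256 0.107]
210 1.107 [0.544 0.255 0.102]
212 1.106 [0.542 0.257 0.098]
214 1.286 [0.635 0.127 0.015]
216 1.281 [0.631 0.133 0.012]
218 1.272 [0.625 0.141 0.011]
220 1.14 [0.556 0.239 0.067]
222 1.131 [0.55  0.247 0.067]
224 1.123 [0.545 0.254 0.066]
226 1.117 [0.541 0.26  0.065]
228 1.115 [0.539 0.263 0.062]
```

View pics/l2.png

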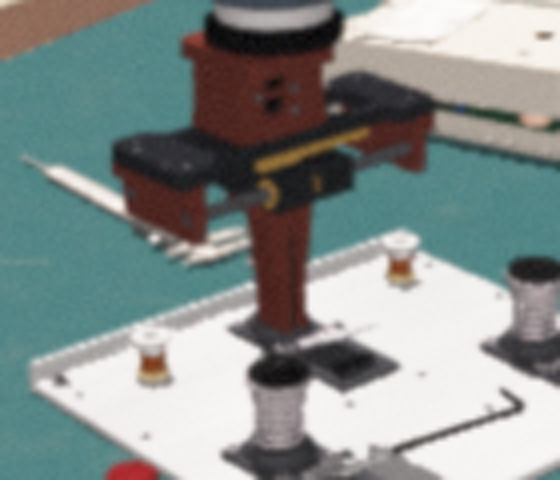

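The finger is centred over the pad in x and y. Its tip is really about 33 mm above the reported TCP (depth tip z≈0.097, reported 0.063), and there has been no contact so far. I'll go on by force and expect contact at a reported z of about 0.035.

Call:
carry_out --deltas '[{"ax":0,"ay":0,"az":0,"dx":0,"dy":0,"dz":8,"hand":0},{"ax":0,"ay":0,"az":0,"dx":0,"dy":0,"dz":8,"hand":0},{"ax":0,"ay":0,"az":0,"dx":0,"dy":0,"dz":6,"hand":0},{"ax":0,"ay":0,"az":0,"dx":0,"dy":0,"dz":0,"hand":0},{"ax":0,"ay":0,"az":0,"dx":0,"dy":0,"dz":0,"hand":0}]'

```text
clock: 5.3
tcp_pos: [0.5503, 0.2434, 0.0411]
orientation: [-0.0, 0.99, -0.139, 0.0]
contact_force: [-0.6, 0.3, 0.2]
opening: 0.0
```

Call:
carry_out --deltas '[{"ax":0,"ay":0,"az":0,"dx":0,"dy":0,"dz":3,"hand":0},{"ax":0,"ay":0,"az":0,"dx":0,"dy":0,"dz":0,"hand":0}]'

```text
clock: 5.55
tcp_pos: [0.5502, 0.2433, 0.038]
orientation: [0.0, 0.99, -0.139, -0.0]
contact_force: [-0.1, 1.0, 0.2]
opening: 0.0003
```

Call:
carry_out --deltas '[{"ax":0,"ay":0,"az":0,"dx":0,"dy":0,"dz":3,"hand":0},{"ax":0,"ay":0,"az":0,"dx":0,"dy":0,"dz":0,"hand":0}]'

```text
clock: 5.8
tcp_pos: [0.5501, 0.2433, 0.0349]
orientation: [0.0, 0.99, -0.139, -0.0]
contact_force: [0.3, 0.2, -0.0]
opening: 0.0005
```

Run:
```python
from h import *
s=robot.get_state();print(s["tcp_pos"],s["contact_force"])
p,d=cams.snapshot("side");W=cloud("side",d)
for v in range(212,230): print(v,W[v,250].round(3),p[v,250])
```

```text
[0.55014707 0.24331686 0.03488694] [ 0.27351331  0.2390587  -0.01664419]
212 [0.543 0.257 0.098] [34 40 84]
213 [0.541 0.259 0.097] [36 40 85]
214 [0.542 0.258 0.094] [35 37 80]
215 [0.542 0.258 0.091] [36 38 82]
216 [0.542 0.258 0.089] [33 39 83]
217 [0.542 0.259 0.087] [33 39 80]
218 [0.544 0.256 0.082] [34 37 78]
219 [0.543 0.257 0.08 ] [31 37 75]
220 [0.543 0.257 0.078] [37 41 81]
221 [0.545 0.255 0.074] [28 35 77]
222 [0.544 0.256 0.072] [31 35 76]
223 [0.546 0.253 0.068] [33 36 68]
224 [0.545 0.255 0.067] [20 22 42]
225 [0.544 0.257 0.065] [26 25 29]
226 [0.542 0.259 0.064] [57 55 61]
227 [0.54  0.262 0.063] [112 112 120]
228 [0.543 0.258 0.058] [146 143 154]
229 [0.543 0.259 0.056] [148 145 154]
```

Call:
carry_out --deltas '[{"ax":0,"ay":0,"az":0,"dx":0,"dy":0,"dz":3,"hand":0},{"ax":0,"ay":0,"az":0,"dx":0,"dy":0,"dz":0,"hand":0}]'

```text
clock: 6.1
tcp_pos: [0.5504, 0.2434, 0.0321]
orientation: [-0.0, 0.99, -0.139, 0.0]
contact_force: [-0.1, 0.3, 3.4]
opening: 0.0006
```

Call:
carry_out --deltas '[{"ax":0,"ay":0,"az":0,"dx":0,"dy":0,"dz":3,"hand":0},{"ax":0,"ay":0,"az":0,"dx":0,"dy":0,"dz":0,"hand":0}]'

```text
clock: 6.35
tcp_pos: [0.5504, 0.2434, 0.0292]
orientation: [-0.0, 0.99, -0.139, 0.0]
contact_force: [-0.9, 0.9, 6.2]
opening: 0.0004
```

Call:
carry_out --deltas '[{"ax":0,"ay":0,"az":0,"dx":0,"dy":0,"dz":2,"hand":0},{"ax":0,"ay":0,"az":0,"dx":0,"dy":0,"dz":0,"hand":0}]'

```text
clock: 6.6
tcp_pos: [0.5504, 0.2435, 0.0274]
orientation: [-0.0, 0.99, -0.139, 0.0]
contact_force: [-1.4, -1.0, 6.7]
opening: 0.0003
```

Call:
carry_out --deltas '[{"ax":0,"ay":0,"az":0,"dx":0,"dy":0,"dz":0,"hand":0}]'

```text
clock: 6.72
tcp_pos: [0.5504, 0.2434, 0.0275]
orientation: [-0.0, 0.99, -0.139, 0.0]
contact_force: [-1.4, -0.9, 6.9]
opening: 0.0005
```

Call:
carry_out --deltas '[{"ax":0,"ay":0,"az":0,"dx":0,"dy":0,"dz":0,"hand":0}]'

```text
clock: 6.85
tcp_pos: [0.5504, 0.2434, 0.0275]
orientation: [-0.0, 0.99, -0.139, 0.0]
contact_force: [-1.1, -0.1, 6.8]
opening: 0.0002
```

Run:
```python
from h import *
s=robot.get_state();print(s["tcp_pos"],s["contact_force"])
p,d=cams.snapshot("side");W=cloud("side",d)
for v in range(218,236): print(v,W[v,250].round(3),p[v,250])
```

```text
[0.55041165 0.24341889 0.02754541] [-1.11786343 -0.12714547  6.76471748]
218 [0.544 0.256 0.082] [32 37 80]
219 [0.542 0.259 0.082] [35 42 81]
220 [0.545 0.255 0.077] [36 40 82]
221 [0.542 0.258 0.076] [33 38 79]
222 [0.543 0.258 0.073] [35 42 81]
223 [0.544 0.256 0.07 ] [34 37 80]
224 [0.545 0.254 0.066] [35 39 79]
225 [0.544 0.256 0.065] [32 39 79]
226 [0.546 0.254 0.061] [32 33 67]
227 [0.546 0.254 0.058] [28 29 42]
228 [0.542 0.259 0.059] [28 30 31]
229 [0.541 0.261 0.057] [70 69 76]
230 [0.541 0.261 0.055] [130 130 140]
231 [0.54  0.263 0.054] [155 153 163]
232 [0.543 0.258 0.048] [156 156 167]
233 [0.544 0.257 0.045] [154 154 163]
234 [0.543 0.259 0.043] [153 152 162]
235 [0.542 0.259 0.041] [155 151 164]
```

Left foot: 6.8 N at about 7 mm, so it is stiff (~0.85 N/mm). I'll release it and go to the middle foot.

Call:
carry_out --deltas '[{"ax":0,"ay":0,"az":0,"dx":0,"dy":0,"dz":-4,"hand":0},{"ax":0,"ay":0,"az":0,"dx":0,"dy":0,"dz":-6,"hand":0},{"ax":0,"ay":0,"az":0,"dx":0,"dy":0,"dz":-15,"hand":0},{"ax":0,"ay":0,"az":0,"dx":0,"dy":0,"dz":-15,"hand":0},{"ax":0,"ay":0,"az":0,"dx":32,"dy":26,"dz":0,"hand":0},{"ax":0,"ay":0,"az":0,"dx":32,"dy":26,"dz":0,"hand":0},{"ax":0,"ay":0,"az":0,"dx":32,"dy":26,"dz":0,"hand":0},{"ax":0,"ay":0,"az":0,"dx":32,"dy":26,"dz":0,"hand":0},{"ax":0,"ay":0,"az":0,"dx":0,"dy":0,"dz":0,"hand":0},{"ax":0,"ay":0,"az":0,"dx":0,"dy":0,"dz":0,"hand":0}]'

```text
clock: 8.15
tcp_pos: [0.6442, 0.1083, 0.0675]
orientation: [-0.0, 0.99, -0.14, -0.0]
contact_force: [-0.7, 1.2, 0.6]
opening: 0.0006
```

```bash
python3 g.py .6464 .1074 .037;  python3 - <<'E'
from h import *
p,d=cams.snapshot("side");W=cloud("side",d)
for v in range(174,204,2): print(v,W[v,250].round(3),p[v,250])
for v in range(218,228,2): print("L",v,W[v,250].round(3))
E
```

```text
tool-x yaw -0.2801 z [-2.e-04  2.e-04 -1.e+00] j6 2.0 t 8.15
tcp [0.6442 0.1083 0.0675] delta mm tool [ 2.4  0.2 30.5] F [-0.65  1.24  0.62]
174 [0.635 0.122 0.124] [36 42 85]
176 [0.637 0.12  0.117] [35 42 83]
178 [0.637 0.12  0.112] [30 38 78]
180 [0.638 0.119 0.106] [37 41 81]
182 [0.637 0.121 0.102] [76 77 82]
184 [ 0.775 -0.073 -0.004] [130 133  86]
186 [ 0.762 -0.056 -0.002] [137 135  85]
188 [ 0.755 -0.046 -0.003] [133 132  84]
190 [0.658 0.092 0.064] [77 78 63]
192 [0.649 0.105 0.065] [36 34 36]
194 [0.64  0.118 0.066] [25 25 27]
196 [0.639 0.12  0.062] [75 75 81]
198 [0.637 0.123 0.058] [133 130 141]
200 [0.637 0.122 0.052] [156 151 163]
202 [0.637 0.123 0.047] [161 156 168]
L 218 [0.627 0.138 0.01 ]
L 220 [0.558 0.237 0.065]
L 222 [0.551 0.247 0.066]
L 224 [0.546 0.253 0.065]
L 226 [0.541 0.26  0.065]
```

Call:
carry_out --deltas '[{"ax":0,"ay":0,"az":0,"dx":2.4,"dy":0,"dz":10,"hand":0},{"ax":0,"ay":0,"az":0,"dx":0,"dy":0,"dz":10,"hand":0},{"ax":0,"ay":0,"az":0,"dx":0,"dy":0,"dz":10,"hand":0},{"ax":0,"ay":0,"az":0,"dx":0,"dy":0,"dz":0,"hand":0}]'

```text
clock: 8.7
tcp_pos: [0.6457, 0.1074, 0.0356]
orientation: [0.0, 0.99, -0.139, -0.001]
contact_force: [0.3, -0.1, 0.1]
opening: 0.0007
```

Call:
carry_out --deltas '[{"ax":0,"ay":0,"az":0,"dx":0,"dy":0,"dz":3,"hand":0},{"ax":0,"ay":0,"az":0,"dx":0,"dy":0,"dz":2.5,"hand":0},{"ax":0,"ay":0,"az":0,"dx":0,"dy":0,"dz":0,"hand":0}]'

```text
clock: 9.07
tcp_pos: [0.647, 0.1075, 0.0317]
orientation: [-0.0, 0.99, -0.139, 0.0]
contact_force: [0.4, -0.3, 1.4]
opening: 0.0004
```

Call:
carry_out --deltas '[{"ax":0,"ay":0,"az":0,"dx":0,"dy":0,"dz":3,"hand":0},{"ax":0,"ay":0,"az":0,"dx":0,"dy":0,"dz":0,"hand":0}]'

```text
clock: 9.32
tcp_pos: [0.6471, 0.1075, 0.0287]
orientation: [-0.0, 0.99, -0.139, 0.0]
contact_force: [0.7, 0.7, 2.6]
opening: 0.0005
```

Call:
carry_out --deltas '[{"ax":0,"ay":0,"az":0,"dx":0,"dy":0,"dz":1.5,"hand":0},{"ax":0,"ay":0,"az":0,"dx":0,"dy":0,"dz":0,"hand":0}]'

```text
clock: 9.57
tcp_pos: [0.6471, 0.1074, 0.0272]
orientation: [-0.0, 0.99, -0.139, 0.0]
contact_force: [1.0, 0.5, 3.2]
opening: 0.0006
```

Call:
carry_out --deltas '[{"ax":0,"ay":0,"az":0,"dx":0,"dy":0,"dz":0,"hand":0}]'

```text
clock: 9.7
tcp_pos: [0.6471, 0.1074, 0.0272]
orientation: [-0.0, 0.99, -0.139, 0.0]
contact_force: [0.4, 0.2, 3.5]
opening: 0.0003
```

Call:
carry_out --deltas '[{"ax":0,"ay":0,"az":0,"dx":0,"dy":0,"dz":0,"hand":0}]'

```text
clock: 9.82
tcp_pos: [0.6471, 0.1074, 0.0272]
orientation: [-0.0, 0.99, -0.139, 0.0]
contact_force: [0.7, 0.8, 2.2]
opening: 0.0006
```

Middle foot: about 3 N at 7.3 mm (~0.35 N/mm), so it is soft. I'll press the right one too, as asked.

Call:
carry_out --deltas '[{"ax":0,"ay":0,"az":0,"dx":0,"dy":0,"dz":-4,"hand":0},{"ax":0,"ay":0,"az":0,"dx":0,"dy":0,"dz":-6,"hand":0},{"ax":0,"ay":0,"az":0,"dx":0,"dy":0,"dz":-15,"hand":0},{"ax":0,"ay":0,"az":0,"dx":0,"dy":0,"dz":-15,"hand":0},{"ax":0,"ay":0,"az":0,"dx":-32.4,"dy":26.1,"dz":0,"hand":0},{"ax":0,"ay":0,"az":0,"dx":-32.4,"dy":26.1,"dz":0,"hand":0},{"ax":0,"ay":0,"az":0,"dx":-32.4,"dy":26.1,"dz":0,"hand":0},{"ax":0,"ay":0,"az":0,"dx":-32.4,"dy":26.1,"dz":0,"hand":0},{"ax":0,"ay":0,"az":0,"dx":0,"dy":0,"dz":0,"hand":0},{"ax":0,"ay":0,"az":0,"dx":0,"dy":0,"dz":0,"hand":0}]'

```text
clock: 11.08
tcp_pos: [0.495, 0.043, 0.0681]
orientation: [-0.0, 0.99, -0.139, 0.001]
contact_force: [0.4, 0.1, 0.0]
opening: 0.0006
```

```bash
python3 g.py .4934 .0429 .037
```

```text
tool-x yaw -0.2799 z [ 2.5e-03  2.0e-04 -1.0e+00] j6 1.91 t 11.075
tcp [0.495  0.043  0.0681] delta mm tool [-1.6  0.5 31.1] F [0.37 0.11 0.  ]
```

Call:
carry_out --deltas '[{"ax":0,"ay":0,"az":0,"dx":0,"dy":0,"dz":10,"hand":0},{"ax":0,"ay":0,"az":0,"dx":0,"dy":0,"dz":10,"hand":0},{"ax":0,"ay":0,"az":0,"dx":0,"dy":0,"dz":10,"hand":0},{"ax":0,"ay":0,"az":0,"dx":0,"dy":0,"dz":0,"hand":0},{"ax":0,"ay":0,"az":0,"dx":0,"dy":0,"dz":0,"hand":0}]'

```text
clock: 11.7
tcp_pos: [0.4935, 0.0428, 0.0369]
orientation: [0.0, 0.99, -0.139, -0.0]
contact_force: [0.3, 0.0, 0.1]
opening: 0.0004
```

Call:
carry_out --deltas '[{"ax":0,"ay":0,"az":0,"dx":0,"dy":0,"dz":3,"hand":0},{"ax":0,"ay":0,"az":0,"dx":0,"dy":0,"dz":2.5,"hand":0},{"ax":0,"ay":0,"az":0,"dx":0,"dy":0,"dz":0,"hand":0}]'

```text
clock: 12.08
tcp_pos: [0.4939, 0.0429, 0.0317]
orientation: [-0.0, 0.99, -0.139, 0.0]
contact_force: [0.9, -0.4, 1.7]
opening: 0.0005
```

Call:
carry_out --deltas '[{"ax":0,"ay":0,"az":0,"dx":0,"dy":0,"dz":3,"hand":0},{"ax":0,"ay":0,"az":0,"dx":0,"dy":0,"dz":0,"hand":0}]'

```text
clock: 12.32
tcp_pos: [0.4939, 0.0428, 0.0287]
orientation: [-0.0, 0.99, -0.139, 0.0]
contact_force: [1.1, -0.2, 5.2]
opening: 0.0006
```

Call:
carry_out --deltas '[{"ax":0,"ay":0,"az":0,"dx":0,"dy":0,"dz":1.5,"hand":0},{"ax":0,"ay":0,"az":0,"dx":0,"dy":0,"dz":0,"hand":0}]'

```text
clock: 12.58
tcp_pos: [0.4939, 0.0429, 0.0273]
orientation: [-0.0, 0.99, -0.139, 0.0]
contact_force: [1.0, 0.6, 4.9]
opening: 0.0004
```

Call:
carry_out --deltas '[{"ax":0,"ay":0,"az":0,"dx":0,"dy":0,"dz":0,"hand":0}]'

```text
clock: 12.7
tcp_pos: [0.4939, 0.0428, 0.0274]
orientation: [-0.0, 0.99, -0.139, 0.0]
contact_force: [0.9, 0.4, 6.0]
opening: 0.0006
```

```bash
python3 g.py .4934 .0429 .037
```

```text
tool-x yaw -0.2796 z [ 8.e-04  0.e+00 -1.e+00] j6 1.91 t 12.7
tcp [0.4939 0.0428 0.0274] delta mm tool [-0.5  0.1 -9.6] F [0.9  0.43 5.99]
```

Right foot: about 6 N at 7.3 mm, stiff. The middle foot is the soft one, so I'll go above its tag at (0.583, 0.1256).

Call:
carry_out --deltas '[{"ax":0,"ay":0,"az":0,"dx":0,"dy":0,"dz":-4,"hand":0},{"ax":0,"ay":0,"az":0,"dx":0,"dy":0,"dz":-6,"hand":0},{"ax":0,"ay":0,"az":0,"dx":0,"dy":0,"dz":-15,"hand":0},{"ax":0,"ay":0,"az":0,"dx":0,"dy":0,"dz":-15,"hand":0},{"ax":0,"ay":0,"az":0,"dx":21,"dy":-34.7,"dz":0,"hand":0},{"ax":0,"ay":0,"az":0,"dx":21,"dy":-34.7,"dz":0,"hand":0},{"ax":0,"ay":0,"az":0,"dx":21,"dy":-34.7,"dz":0,"hand":0},{"ax":0,"ay":0,"az":0,"dx":0,"dy":0,"dz":10,"hand":0},{"ax":0,"ay":0,"az":0,"dx":0,"dy":0,"dz":0,"hand":0},{"ax":0,"ay":0,"az":0,"dx":0,"dy":0,"dz":0,"hand":0}]'

```text
clock: 13.95
tcp_pos: [0.5815, 0.1246, 0.0571]
orientation: [0.0, 0.99, -0.14, -0.001]
contact_force: [1.2, -0.4, 0.7]
opening: 0.0009
```

```bash
python3 g.py .583 .1256 .006
python3 - <<'E'
from h import *
p,d=cams.snapshot("side")
print(proj("side",[.583,.1256,.035]))
cv2.imwrite("pics/t1.png",cv2.resize(p[130:260,190:340],None,fx=4,fy=4,interpolation=2))
E
```

```text
tool-x yaw -0.2804 z [-1.4e-03 -3.0e-04 -1.0e+00] j6 2.04 t 13.95
tcp [0.5815 0.1246 0.0571] delta mm tool [ 1.2 -1.4 51.1] F [ 1.18 -0.43  0.72]
(np.float64(267.07919149627475), np.float64(211.27533894737752))
```

View pics/t1.png

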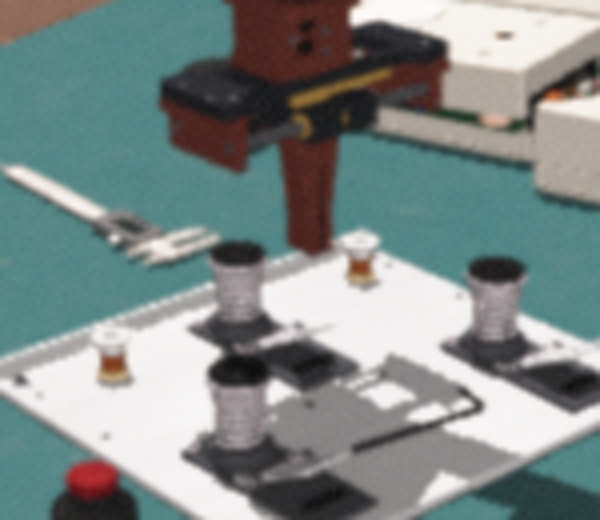

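The side crop shows the finger at (310,245) over the middle tag, which is seen edge-on at about (295,335). All three pads are back up, with nothing else near. I'll descend.

Call:
carry_out --deltas '[{"ax":0,"ay":0,"az":0,"dx":1.2,"dy":-1.4,"dz":15,"hand":0},{"ax":0,"ay":0,"az":0,"dx":0,"dy":0,"dz":15,"hand":0},{"ax":0,"ay":0,"az":0,"dx":0,"dy":0,"dz":15,"hand":0},{"ax":0,"ay":0,"az":0,"dx":0,"dy":0,"dz":4,"hand":0},{"ax":0,"ay":0,"az":0,"dx":0,"dy":0,"dz":0,"hand":0}]'

```text
clock: 14.62
tcp_pos: [0.584, 0.1264, 0.0075]
orientation: [0.0, 0.99, -0.139, -0.0]
contact_force: [0.3, -0.6, -0.3]
opening: 0.0003
```

Call:
carry_out --deltas '[{"ax":0,"ay":0,"az":0,"dx":0,"dy":0,"dz":3,"hand":0},{"ax":0,"ay":0,"az":0,"dx":0,"dy":0,"dz":3,"hand":0},{"ax":0,"ay":0,"az":0,"dx":0,"dy":0,"dz":3,"hand":0},{"ax":0,"ay":0,"az":0,"dx":0,"dy":0,"dz":0,"hand":0}]'

```text
clock: 15.12
tcp_pos: [0.5845, 0.1265, -0.001]
orientation: [-0.0, 0.99, -0.139, 0.0]
contact_force: [0.7, 0.4, 0.3]
opening: 0.0004
```

Call:
carry_out --deltas '[{"ax":0,"ay":0,"az":0,"dx":0,"dy":0,"dz":3,"hand":0},{"ax":0,"ay":0,"az":0,"dx":0,"dy":0,"dz":3,"hand":0},{"ax":0,"ay":0,"az":0,"dx":0,"dy":0,"dz":3,"hand":0},{"ax":0,"ay":0,"az":0,"dx":0,"dy":0,"dz":0,"hand":0}]'

```text
clock: 15.62
tcp_pos: [0.584, 0.1265, -0.0103]
orientation: [0.0, 0.99, -0.139, -0.0]
contact_force: [1.6, -0.4, 0.5]
opening: 0.0003
```

Call:
carry_out --deltas '[{"ax":0,"ay":0,"az":0,"dx":0,"dy":0,"dz":3,"hand":0},{"ax":0,"ay":0,"az":0,"dx":0,"dy":0,"dz":0,"hand":0}]'

```text
clock: 15.88
tcp_pos: [0.5843, 0.1265, -0.0131]
orientation: [0.0, 0.99, -0.139, -0.0]
contact_force: [1.4, -0.1, -0.3]
opening: 0.0005
```

```bash
python3 g.py .583 .1256 -.0145
python3 - <<'E'
from h import *
p,d=cams.snapshot("side");W=cloud("side",d)
cv2.imwrite("pics/t2.png",cv2.resize(p[165:245,220:320],None,fx=6,fy=6,interpolation=2))
for v in range(204,222): print(v,W[v,267].round(3),p[v,267])
E
```

```text
tool-x yaw -0.2796 z [-1.e-04 -1.e-04 -1.e+00] j6 2.04 t 15.875
tcp [ 0.5843  0.1265 -0.0131] delta mm tool [-1.   1.2  1.4] F [ 1.43 -0.15 -0.25]
204 [0.575 0.138 0.062] [33 39 82]
205 [0.576 0.137 0.059] [37 39 81]
206 [0.576 0.137 0.056] [32 37 80]
207 [0.577 0.136 0.053] [34 40 81]
208 [0.575 0.138 0.051] [33 39 82]
209 [0.579 0.132 0.045] [35 39 82]
210 [0.575 0.138 0.046] [29 35 76]
211 [0.575 0.138 0.043] [34 37 80]
212 [0.576 0.137 0.04 ] [32 36 79]
213 [0.576 0.136 0.036] [33 40 79]
214 [0.577 0.136 0.033] [34 43 83]
215 [0.575 0.138 0.032] [32 35 78]
216 [0.575 0.139 0.029] [34 40 80]
217 [0.576 0.137 0.026] [35 41 81]
218 [0.574 0.14  0.025] [48 54 88]
219 [0.575 0.139 0.021] [ 80  85 106]
220 [0.575 0.139 0.018] [129 130 141]
221 [0.571 0.145 0.019] [135 138 143]
```

View pics/t2.png

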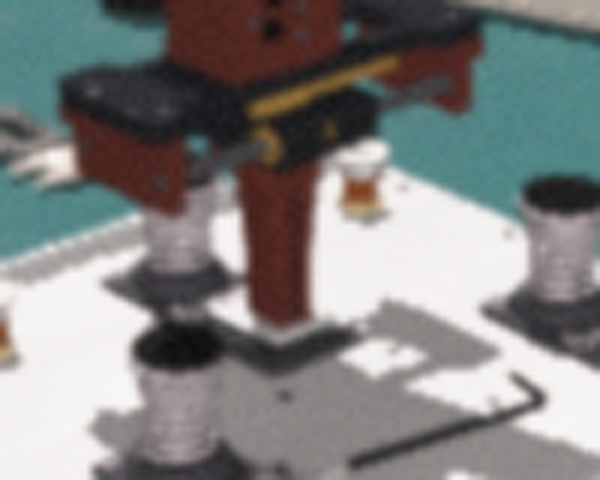

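The finger is on the tag, which now looks nearly level. The carriage passes clear over the middle pad. I'll press until the stop shows in the force.

Call:
carry_out --deltas '[{"ax":0,"ay":0,"az":0,"dx":0,"dy":0,"dz":1.5,"hand":0},{"ax":0,"ay":0,"az":0,"dx":0,"dy":0,"dz":0,"hand":0}]'

```text
clock: 16.18
tcp_pos: [0.5844, 0.1265, -0.0141]
orientation: [-0.0, 0.99, -0.139, 0.0]
contact_force: [-0.9, -0.2, 4.1]
opening: 0.0002
```

Call:
carry_out --deltas '[{"ax":0,"ay":0,"az":0,"dx":0,"dy":0,"dz":1,"hand":0},{"ax":0,"ay":0,"az":0,"dx":0,"dy":0,"dz":0,"hand":0}]'

```text
clock: 16.42
tcp_pos: [0.5844, 0.1265, -0.0143]
orientation: [-0.0, 0.99, -0.139, 0.0]
contact_force: [-2.5, -0.7, 12.5]
opening: 0.0005
```

It is on the stop: TCP held at -0.0143, as predicted for level, with 12.5 N. I'll retreat straight up, move aside and check.

Call:
carry_out --deltas '[{"ax":0,"ay":0,"az":0,"dx":0,"dy":0,"dz":-3,"hand":0},{"ax":0,"ay":0,"az":0,"dx":0,"dy":0,"dz":-20,"hand":0},{"ax":0,"ay":0,"az":0,"dx":0,"dy":0,"dz":-45,"hand":0},{"ax":0,"ay":0,"az":0,"dx":0,"dy":0,"dz":-50,"hand":0},{"ax":0,"ay":0,"az":0,"dx":0,"dy":0,"dz":-50,"hand":0},{"ax":0,"ay":0,"az":0,"dx":0,"dy":50,"dz":-10,"hand":0},{"ax":0,"ay":0,"az":0,"dx":0,"dy":50,"dz":0,"hand":0},{"ax":0,"ay":0,"az":0,"dx":0,"dy":50,"dz":0,"hand":0},{"ax":0,"ay":0,"az":0,"dx":0,"dy":50,"dz":0,"hand":0},{"ax":0,"ay":0,"az":0,"dx":0,"dy":50,"dz":0,"hand":0}]'

```text
clock: 17.68
tcp_pos: [0.5149, -0.1153, 0.1638]
orientation: [0.0, 0.99, -0.139, 0.001]
contact_force: [1.2, -0.0, -0.7]
opening: 0.0001
```

Call:
carry_out --deltas '[{"ax":0,"ay":0,"az":0,"dx":0,"dy":50,"dz":0,"hand":0},{"ax":0,"ay":0,"az":0,"dx":0,"dy":50,"dz":0,"hand":0},{"ax":0,"ay":0,"az":0,"dx":0,"dy":0,"dz":0,"hand":0},{"ax":0,"ay":0,"az":0,"dx":0,"dy":0,"dz":0,"hand":0}]'

```text
clock: 18.18
tcp_pos: [0.4877, -0.2097, 0.1632]
orientation: [-0.0, 0.99, -0.14, 0.0]
contact_force: [-0.8, -0.6, -0.5]
opening: 0.0003
```

Run:
```python
from h import *
a,da=cams.snapshot("top");b,db=cams.snapshot("side")
W=cloud("top",da);X=np.array([.961,-.276])
W0=cloud("top",np.load("top0.npz")["d"])
for n,c in dict(L=(.5505,.2434),M=(.6465,.1074),R=(.4936,.0429)).items():
    for nm,w in(("before",W0),("now",W)):
        q=w[...,:2]-np.array(c); x=q@X; y=q@np.array([.276,.961])
        f=lambda lo,hi,hw:np.median(w[...,2][(x>lo)&(x<hi)&(abs(y)<hw)&(w[...,2]>-.05)])*1000
        print(n,nm,"tag z near hinge",f(-.052,-.042,.011).round(1),"outer",f(-.073,-.060,.011).round(1),"pad",f(-.01,.01,.01).round(1))
A=cv2.resize(a[135:295,175:345],None,fx=2.4,fy=2.4,interpolation=2);B=cv2.resize(b[165:285,185:360],(560*384//384*1,384))[:,:390]
cv2.imwrite("pics/end.png",np.hstack([A,B])[:, :800])
s=robot.get_state();print(s["clock"],s["tcp_pos"],s["contact_force"])
```

```text
L before tag z near hinge 24.7 outer 35.9 pad 69.1
L now tag z near hinge 24.8 outer 35.5 pad 68.9
M before tag z near hinge 25.9 outer 35.2 pad 68.1
M now tag z near hinge 19.6 outer 19.7 pad 68.0
R before tag z near hinge 24.6 outer 34.6 pad 69.0
R now tag z near hinge 24.8 outer 34.6 pad 68.2
18.275 [ 0.4879921  -0.20893068  0.16291261] [0.0196279  0.51062537 0.2597198 ]
```

View pics/end.png

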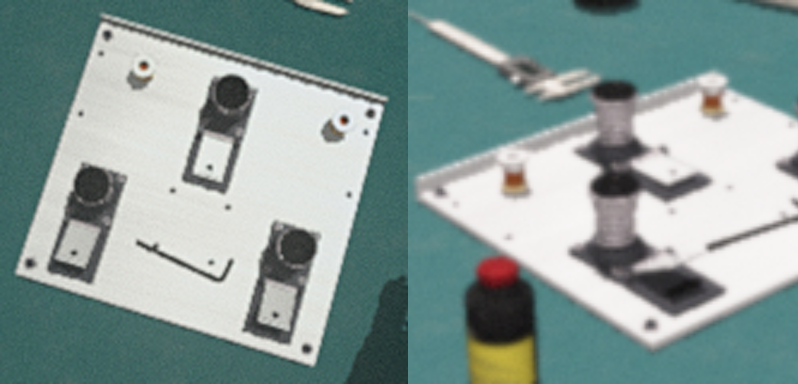

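The middle tag, at (210,155) in the left half, is flat: 19.6 mm near the hinge and 19.7 mm at its outer part. The left and right tags are up as before, the pads are up, and the fittings, key and bottle have not moved. I'll hand in.

```bash
python3 -c "from workcell import robot; print(robot.finish_job())"
```

```text
the job is handed in; nothing more can be done
None
```

The job is done and handed in at about 18.3 s: the middle foot is the soft one, and its tag is now flat.

| Foot (in pressing order) | Force at about 7 mm | Spring rate |
|---|---|---|
| Left | 6.8 N | about 0.85 N/mm |
| Middle | about 3 N | about 0.35 N/mm |
| Right | about 5–6 N | about 0.7 N/mm |

**Tag:** I pushed the middle tag down until it met its stop, at 12.5 N.

**Last checks:** The top camera's depth put the middle tag level at 19.6–19.7 mm. The left and right tags were unchanged at about 35 mm on their outer part, and all three pads were back up at about 68 mm. The fittings, key and bottle looked undisturbed, and the arm was clear.

**Disagreements:** With the fingers shut, their tips were about 33 mm higher than the reported TCP. I found this in the side camera's depth, allowed for it, and both the pad contact and the tag's stop then came at the heights this predicts. Single force readings were noisy by about 1 N. The middle spring's rate was still only about half that of the other two.

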